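Trip the hidden catch of a drilling jig's chip tray

ROBOT

A 6-joint arm with a two-finger parallel gripper is mounted at the origin on the work surface. World frame = base frame: x ahead of the robot, y to its left, z up, the work surface at z = 0. Lengths are in mm, angles in rad, forces in N, time in s.
With the tool pointing down it reaches from about 350 to 975 mm from the base axis. Payload 7.1 kg.
Tool frame: the origin (TCP) lies on the front face of the gripper's body, between the roots of the fingers; the fingertips stand 80 mm ahead of it and the grasp point (between the pads) lies 61 mm ahead of it; z points along the fingers, y is the line along which they close (so a half turn about z gives the same grasp; the last joint's range is limited). The gripper opens to 88 mm and grips with 3 to 60 N. Pads are 20 mm wide; open, the fingers measure 115 mm over their backs; the gripper's body (75 mm by 178 mm) begins 61 mm behind the grasp point.
Start: joints at [-1.361, 0.423, 1.63, -0, 1.089, -0.019], TCP at [141.775, -608.691, 302.675] pointing down, gripper open.
Joint ranges: [-3, 3], [-0.9, 2.11], [0.09, 2.58], [-1.31, 4.45], [0.11, 2.69], [-2.54, 2.54]. Speed limits (rad/s): [2.39, 2.39, 3.01, 3.14, 3.14, 3.14].

INTERFACE

Orientations are given as a rotation vector (axis times angle).
In Python, from workcell import readout, vision, close_job gives the robot as it stands.
- The arm moves only by the tool servo_tool, never from a script. Its argument "plan" is a list that holds one entry, the list of rows, each a list of 7 numbers: the gripper command: -1 is fully open, 1 is shut, values between are in proportion, then the shift along the world's x, y, z in units of 40 mm (1.0 is 40 mm), then the turn, a rotation vector about the world's x, y, z in units of 5 degrees (1.0 is 5 degrees). A call has 1 to 5 rows; each row shifts and turns the commanded pose from where the row before left it; what a row does not reach is not made up. A row lasts 1/12 s, in which the tool goes at most 41.7 mm and 7.16 degrees, less where a joint would pass 70% of its speed; a pose out of reach is approached as far as the arm can. A call is refused whole if a number of a shift passes 1 or a number of a turn 1, either way. A call with a gripper value outside its range is refused whole. The fingers move at their own pace and stop on an object; the grip force is fixed at half the most. Time passes only in rows, so rows that do not move let the fingers close. It gives the time, the measured TCP pose, the force, the opening and the grip force at its end, in the units of the state.
- readout.get_obs(): the state, without advancing time (a new reading comes with each control period).
- vision.get_image(name): name is "scene" or "top" or "wrist"; returns the picture (400x640x3 uint8, red, green, blue); there is no depth.
- vision.camera_params(name): a dict with "fx", "fy", "cx", "cy" (pixels), "D" ([k1, k2, p1, p2, k3] as OpenCV has them; the pictures are not rectified), "rvec" (rotation vector, rad) and "tvec" (3), from world to camera coordinates, as OpenCV has them; the wrist camera has in their place "hand_eye" (4x4, takes a point from camera to tool coordinates, whose origin is the TCP and whose axes are the flange's). Camera axes: x right, y down, z forward; pixel columns grow to the right and rows downward; lengths in mm; the calibration is good to about 2 mm. A picture is of the moment at which its call begins: read the wrist's pose just before it. camera_params takes no time and is no camera call.
- close_job(): hands the job in; it is judged then, once.
The state is a dict: "t": time; "qpos": joint angles; "qvel": joint speeds; "joint_torque": joint torques, N m; "ee_pos": TCP position; "orientation": TCP orientation; "ft_force": force on the tool from outside, world axes, zero at the start; "moment": the same for the moment, N m; "width": finger opening in mm; "grasp_force": force on a finger pad.
Only numpy, scipy, OpenCV 4.12 (cv2) and the standard library are available. Lean on these libraries where they do the work, as an engineer would, in place of code of your own. Each camera call takes 0.05 s, during which the arm holds its last target. There are 200 camera calls.

TASK

Pop out the chip tray of the blue drilling jig: take the red-handled release pin from the wooden block, reach down through the slot in the jig's cover, feel for the hidden sprung catch and press it gently until the tray springs out. Then put the pin back fully home in the empty hole of the block, leave the tray out, and leave the other things on the bench where they are.

Things in the scene. Friction and masses are not known exactly. Their poses are not given: they have to be found in the camera images.
- pin: Release pin, loose: straight steel rod 8 mm thick and 80 mm long with a 2 mm chamfered tip, below a red square handle 16 x 16 x 34 mm. Weighs about 60 g. Origin at the tip of the rod, z up along the rod to the handle, x and y square to the handle's flat faces. It starts standing in one of the two holes of the block (which one varies)
- pin_tip (a point): the tip of the rod, the pin's origin
- pin_grip (a point): middle of the red handle, 97 mm from the tip
- rack: Wooden tool block, fixed, 70 x 130 x 50 mm high, long side along its y. Origin at the centre of its underside, z up. Two round holes 10 mm wide (3 mm chamfer at the mouth) and 40 mm deep, at y = -35 mm and +35 mm; one holds the pin, the other the black punch. A pin fully home stands on the hole's floor, 10 mm above the table, its handle's middle 107 mm above the table
- rack_hole0 (a point): centre of the mouth of the hole at y = -35 mm, 50 mm above the table
- rack_hole1 (a point): centre of the mouth of the hole at y = +35 mm, 50 mm above the table
- rack_floor0 (a point): centre of the floor of the hole at y = -35 mm, 10 mm above the table
- rack_floor1 (a point): centre of the floor of the hole at y = +35 mm, 10 mm above the table
- jig: Drilling jig, fixed: blue steel housing 150 x 170 x 100 mm high, aluminium cover plate (5 mm) on top; a cradle with a wooden handle blank stands 29 mm above the cover, 50 mm and more behind the slot. Origin: centre of its underside, x to the rear, z up. The tray comes out of its front (-x). Delicate: damaged if the pin or gripper ever bears on any part of it with more than 25 N; press with 4 to 12 N
- slot (a point): centre of the cover's only slot, at the top face of the cover, 100 mm above the table; axes as the jig's. The slot is 13 mm wide along x, 52 mm long along y
- deck (a point): point 30 mm straight below slot: top of the flat steel deck inside the jig. The deck has one gap, 14 mm long along y and as wide as the slot, whose middle lies anywhere within 16 mm either side of this point along y (not measured, differs each time). The catch lies only in this gap: a sprung pad 8 mm below the deck; it starts to give at about 3 N, lets go after about 6 mm at 6 to 8 N, hard stop at 12 mm
- tray (a joint): how far the orange chip tray is out, m: 0 latched, flush with the front; when the catch lets go a spring drives it out to 0.065 in about half a second and it stays out
- tray_front (a point): middle of the tray's front face (152 x 54 mm), 31 mm above the table
- punch: short punch with a black handle of the same size as the pin's, but a rod only 46 mm long, too short for the catch; stands in the other hole of the block (origin at its tip). Leave it alone
- spoon_a: loose pale wooden spoon lying flat behind the jig, bystander
- spoon_b: loose darker wooden spoon lying flat behind the block, bystander
- bowl: loose turned wooden bowl, 120 mm wide, 45 mm high, bystander
- cup: loose turned wooden cup, 64 mm wide, 60 mm high, bystander
- brush: loose bench brush lying flat, bystander
- blank: loose wooden blank 160 x 45 x 22 mm, bystander
There are look-alikes about, which are no part of the job. Leave any turquoise or white look-alike of the pin alone. Several things look just like the jig: the one meant starts farthest to the robot's left.

How it is judged:
By the outcome, as a careful person would: the job done as asked, in the order asked, and still so for the second after the job is handed in, with the robot touching nothing.
It also fails if it takes over 67 s, if anything falls off the work surface, if the arm or the gripper's body presses on something with over 40 N, if the wrist force passes 120 N, or if a joint passes its speed limit or range.

## Working session

There is one attempt and no reset: what is moved stays moved. The work goes in short steps, Python scripts to look and compute and a tool call to move; the robot and the scene stay as the last step left them, time stands still between calls to the robot, and variables do not carry over. Pictures are saved under pics/ and viewed, at most 10 in all, crops included, and the job is handed in when it is done.

Besides the shell and the picture viewer there is one more tool, called after ">>>" as name(argument=value, ...), one argument or row to a line, values as JSON. servo_tool: Moves the arm, as the interface text tells. Its arguments: {"type":"object","properties":{"plan":{"type":"array"}},"required":["plan"]}

```bash
mkdir -p pics; python3 - <<'E'
from workcell import readout, vision
import cv2,json
print(readout.get_obs())
for n in("scene","top"):
    cv2.imwrite(f"pics/{n}0.png",vision.get_image(n)[:,:,::-1]); print(n,vision.camera_params(n))
print(vision.camera_params("wrist"))
E
```

```text
{'t': 0.0, 'qpos': array([-1.36100701e+00,  4.23839349e-01,  1.63069880e+00, -1.06337921e-05,
        1.08863280e+00, -1.90307595e-02]), 'qvel': array([-0.00078398, -0.00120655,  0.00160994,  0.00168764, -0.00016741,
       -0.00126147]), 'joint_torque': array([ 9.06622827e-04, -5.44615209e+01, -2.73660582e+01,  6.45204051e-02,
        2.27698224e-02, -1.35152322e-04]), 'ee_pos': array([ 141.67856963, -608.26923744,  301.89909178]), 'orientation': array([-3.11949303e+00, -3.58474555e-01,  2.50704396e-04]), 'ft_force': array([0.19718885, 0.30414856, 0.06151764]), 'moment': array([-0.04223998,  0.02846928, -0.02725603]), 'grasp_force': 0.0, 'width': 87.77881491687972}
scene {'fx': 406.82262235251585, 'fy': 406.82262235251585, 'cx': 326.1068180999023, 'cy': 199.17173958787595, 'D': array([-0.00596377,  0.        ,  0.        ,  0.        ,  0.        ]), 'rvec': array([ 1.07057602,  2.41978311, -1.03325528]), 'tvec': array([ 381.63789717, -216.02719402, 1433.27451915])}
top {'fx': 464.9908803124597, 'fy': 464.9908803124597, 'cx': 316.11491912073825, 'cy': 204.16699591776717, 'D': array([-0.11863573,  0.        ,  0.        ,  0.        ,  0.        ]), 'rvec': array([ 2.13330069, -2.16840091,  0.14131349]), 'tvec': array([  30.58422217,  542.11908435, 1550.03416141])}
{'fx': 306.04120842552135, 'fy': 306.04120842552135, 'cx': 322.33898227763075, 'cy': 201.57020426458615, 'D': array([-0.0554536,  0.       ,  0.       ,  0.       ,  0.       ]), 'hand_eye': array([[-3.15568222e-04, -9.65909209e-01, -2.58880863e-01,
         7.02093153e+01],
       [ 9.99999829e-01, -4.32389380e-04,  3.94315417e-04,
         1.50220395e-01],
       [-4.92810229e-04, -2.58880694e-01,  9.65909180e-01,
        -8.22468656e+01],
       [ 0.00000000e+00,  0.00000000e+00,  0.00000000e+00,
         1.00000000e+00]])}
```

View pics/top0.png

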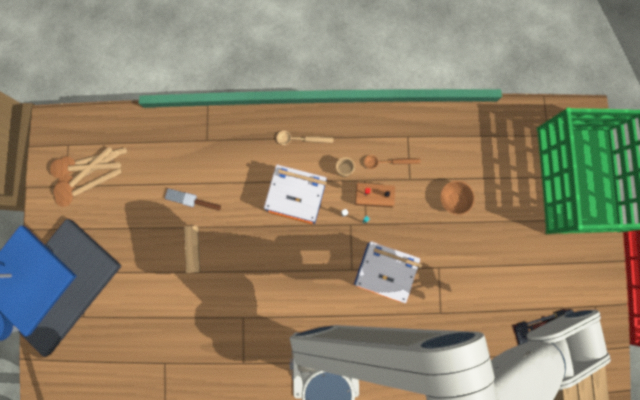

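View pics/scene0.png

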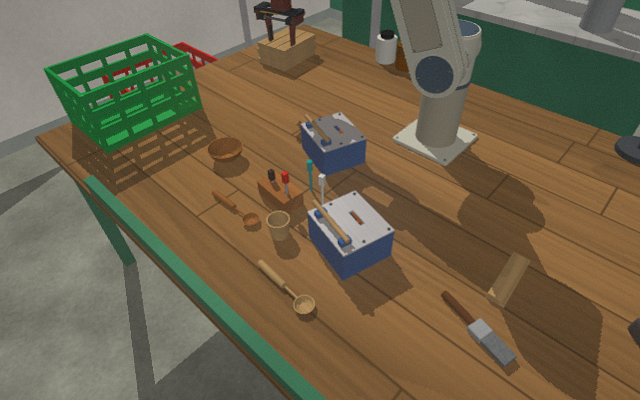

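The top view shows the jig at (295,193), farthest left, with its slot at (294,198). The decoy jig is at (388,272). Pin candidates are red (367,191), which I want, black punch (387,194), white (345,212) and turquoise (366,219). The tool block is at (375,194). The scene view agrees: red (285,178), black (271,175), turquoise (310,165), white (322,185).

```bash
cat > h.py <<'E'
import numpy as np,cv2
from workcell import readout, vision
def cam(n,obs=None):
    p=vision.camera_params(n)
    K=np.array([[p['fx'],0,p['cx']],[0,p['fy'],p['cy']],[0,0,1]]);D=np.array(p['D'])
    if n!='wrist':
        R=cv2.Rodrigues(p['rvec'])[0]; return K,D,R.T,-R.T@p['tvec']
    obs=obs or readout.get_obs(); Rt=cv2.Rodrigues(obs['orientation'])[0]; H=p['hand_eye']
    return K,D,Rt@H[:3,:3],Rt@H[:3,3]+obs['ee_pos']
def cast(c,px,z):
    K,D,R,o=c; px=np.float64(px).reshape(-1,1,2)
    u=cv2.undistortPoints(px,K,D)[:,0]; d=np.c_[u,np.ones(len(u))]@R.T
    return o+d*((z-o[2])/d[:,2])[:,None]
def tri(c1,p1,c2,p2):
    A=[];b=[]
    for c,p in((c1,p1),(c2,p2)):
        o=c[3];q=cast(c,p,0)[0];d=(q-o)/np.linalg.norm(q-o);M=np.eye(3)-np.outer(d,d);A.append(M);b.append(M@o)
    return np.linalg.lstsq(np.vstack(A),np.hstack(b),rcond=None)[0]
def blobs(im,lo,hi,amin=5,roi=None):
    h=cv2.cvtColor(im,cv2.COLOR_RGB2HSV);m=cv2.inRange(h,np.array(lo),np.array(hi))
    if roi: k=np.zeros_like(m);x0,y0,x1,y1=roi;k[y0:y1,x0:x1]=1;m=m*k
    n,l,s,c=cv2.connectedComponentsWithStats(m)
    return sorted([(int(s[i,4]),c[i].round(1).tolist(),s[i,:4].tolist()) for i in range(1,n) if s[i,4]>=amin],reverse=True),m
E
python3 - <<'E'
from h import *
np.set_printoptions(precision=1,suppress=True)
T=cam('top');S=cam('scene')
t=cv2.imread('pics/top0.png')[:,:,::-1];s=cv2.imread('pics/scene0.png')[:,:,::-1]
rt=blobs(t,(170,150,100),(180,255,255),roi=(340,170,400,210))[0]+blobs(t,(0,200,150),(4,255,255),roi=(340,170,400,210))[0]
rs=blobs(s,(170,150,100),(180,255,255),roi=(260,150,310,210))[0]+blobs(s,(0,200,150),(4,255,255),roi=(260,150,310,210))[0]
print(rt,rs)
P=lambda a,b:tri(T,a,S,b)
print('pin',P(rt[0][1],rs[0][1]),'punch',P((387,194),(271,175)),'teal',P((366,219),(310,164)),'white',P((345,212),(322,180)))
print('slot',P((294,198),(356,217)),cast(T,(294,198),100))
print('cover corners',cast(T,[(276,165),(327,178),(317,222),(264,208)],100))
print('other jig',cast(T,(388,272),100))
a=cv2.resize(t[150:310,250:430],None,fx=4,fy=4,interpolation=2)[:600,:800]
b=cv2.resize(s[130:280,230:410],None,fx=4,fy=4,interpolation=2)
cv2.imwrite('pics/c1.png',a[:,:,::-1]);cv2.imwrite('pics/c2.png',b[:,:,::-1])
E
```

```text
[] [(10, [284.7, 173.1], [282, 171, 6, 4])]Traceback (most recent call last):
  File "<stdin>", line 9, in <module>
IndexError: list index out of range
```

```bash
python3 - <<'E'
from h import *
np.set_printoptions(precision=1,suppress=True)
T=cam('top');S=cam('scene')
t=cv2.imread('pics/top0.png')[:,:,::-1];s=cv2.imread('pics/scene0.png')[:,:,::-1]
def red(im,roi):
    x0,y0,x1,y1=roi;c=im[y0:y1,x0:x1].astype(int);m=(c[...,0]>1.2*80)&(c[...,0]>2.6*c[...,1])&(c[...,0]>2.6*c[...,2])
    v,u=np.nonzero(m);print(len(u),u.min()+x0,u.max()+x0,v.min()+y0,v.max()+y0);return u.mean()+x0,v.mean()+y0
a=red(t,(340,170,400,210));b=red(s,(260,150,310,210))
print(a,b)
P=lambda a,b:tri(T,a,S,b)
print('pin',P(a,b),'punch',P((387,194),(271,175)),'teal',P((366,219),(310,164)),'white',P((345,212),(322,180)))
print('slot',P((294,198),(356,217)),cast(T,(294,198),100))
print('cover corners',cast(T,[(276,165),(327,178),(317,222),(264,208)],100))
print('other jig',cast(T,(388,272),100))
a=cv2.resize(t[150:300,250:430],None,fx=3,fy=3,interpolation=2)
b=cv2.resize(s[140:280,245:395],None,fx=3,fy=3,interpolation=2)[:450]
o=np.zeros((450,1000,3),np.uint8);o[:,:540]=a;o[:b.shape[0],545:995]=b
cv2.imwrite('pics/c1.png',cv2.resize(o,(800,360))[:,:,::-1])
E
```

```text
23 365 369 188 193
65 282 288 171 183
(np.float64(367.0869565217391), np.float64(190.56521739130434)) (np.float64(284.6), np.float64(176.83076923076922))
pin [ 574.6 -145.4  108. ] punch [ 567.8 -216.    69.9] teal [ 481.4 -139.1  100.5] white [505.5 -70.5  94.9]
slot [554.8  95.   99.7] [[555.6  93.9 100. ]]
cover corners [[667.3 152.6 100. ]
 [620.5 -15.7 100. ]
 [475.3  19.7 100. ]
 [524.1 192.6 100. ]]
other jig [[ 309.4 -206.7  100. ]]
```

View pics/c1.png

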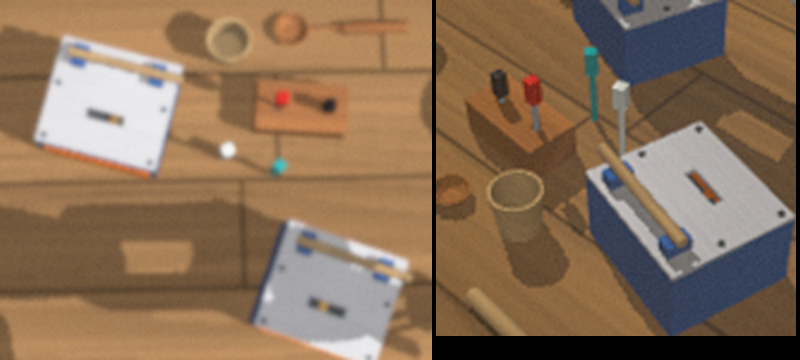

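The crop confirms it: the red pin stands in the block's left hole beside the black punch, with teal and white off the block. It triangulates to z = 108 mm against an expected 107. The slot triangulates to z = 99.7 against 100. Both fit, so I move over the pin.

>>> servo_tool(
  plan=[
    [[0,0.68,0.725,0,0,0,0.9],[0,0.68,0.725,0,0,0,0.9],[0,0.68,0.725,0,0,0,0.9],[0,0.68,0.725,0,0,0,0.9],[0,0.68,0.725,0,0,0,0.9]],
  ],
)

```text
t: 0.52
ee_pos: [278.5, -462.0, 302.4]
orientation: [-2.989, -0.965, 0.0]
ft_force: [0.4, -0.7, -0.2]
width: 58.0
grasp_force: 0.0
```

>>> servo_tool(
  plan=[
    [[0,0.68,0.725,0,0,0,0.9],[0,0.68,0.725,0,0,0,0.9],[0,0.68,0.725,0,0,0,0.9],[0,0.68,0.725,0,0,0,0.9],[0,0.68,0.725,0,0,0,0.9]],
  ],
)

```text
t: 0.93
ee_pos: [414.6, -316.9, 302.5]
orientation: [-2.743, -1.531, 0.0]
ft_force: [0.8, -1.1, -0.2]
width: 43.9
grasp_force: 0.0
```

>>> servo_tool(
  plan=[
    [[0,0.68,0.725,0,0,0,0.9],[0,0.68,0.725,0,0,0,0.9],[0,0.68,0.725,0,0,0,0.9],[0,0.68,0.725,0,0,0,0.9],[0,0.68,0.725,0,0,0,0.9]],
  ],
)

```text
t: 1.35
ee_pos: [550.7, -171.9, 302.4]
orientation: [-2.391, -2.037, 0.001]
ft_force: [0.5, -1.5, -0.7]
width: 44.1
grasp_force: 0.0
```

>>> servo_tool(
  plan=[
    [[0,0.6,0.6,0,0,0,0.9],[0,0,0,0,0,0,0],[0,0,0,0,0,0,0]],
  ],
)

```text
t: 1.6
ee_pos: [574.4, -148.3, 302.1]
orientation: [-2.311, -2.127, 0.001]
ft_force: [-0.7, -0.4, -0.5]
width: 43.7
grasp_force: 0.0
```

```bash
python3 - <<'E'
from h import *
o=readout.get_obs();im=vision.get_image('wrist');cv2.imwrite('pics/w1.png',im[:,:,::-1])
print(o['t'],o['ee_pos'],o['orientation'],o['qpos'].round(2),o['width'])
np.set_printoptions(precision=1,suppress=True)
C=cam('wrist',o);c=im.astype(int);m=((c[...,0]>90)&(c[...,0]>2.5*c[...,1])&(c[...,0]>2.5*c[...,2])).astype(np.uint8)
n,l,s,ce=cv2.connectedComponentsWithStats(m)
for i in range(1,n):
    if s[i,4]>30:print(s[i],ce[i],cast(C,ce[i],124))
E
```

```text
1.6 [ 574.35885793 -148.26515524  302.06059837] [-2.31097423e+00 -2.12706443e+00  9.78858613e-04] [-0.27  0.38  1.7  -0.    1.06 -0.19] 43.74337941931763
[313 185  17  24 368] [320.7 196.5] [[ 572.9 -143.1  124. ]]
```

View pics/w1.png

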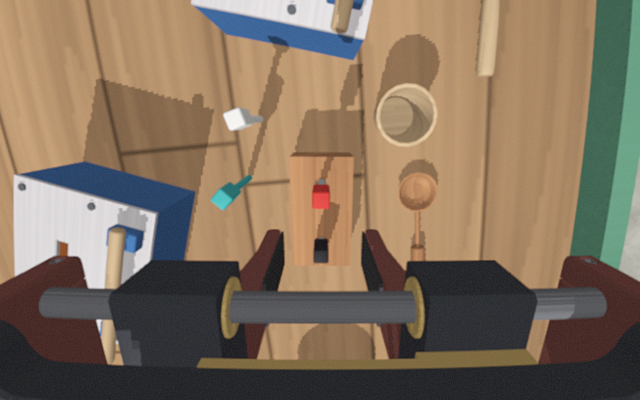

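The wrist view shows the red handle at (321,196), square to the image and to the block. The black punch is below it at (321,250), and teal and white are clear to the left.

```bash
python3 - <<'E'
from h import *
np.set_printoptions(precision=1,suppress=True)
C=cam('wrist');
print(cast(C,[(321.2,209)],124),cast(C,[(321.2,185)],90),cast(C,[(313,202),(330,202)],124))
# block top corners
print(cast(C,[(291,154),(353,156),(290,262),(350,262)],50))
R=C[2];x=cv2.Rodrigues(readout.get_obs()['orientation'])[0]; print(np.degrees(np.arctan2(x[1,0],x[0,0])))
E
```

```text
[[ 571.4 -155.5  124. ]] [[ 572.4 -141.    90. ]] [[ 564.7 -148.5  124. ]
 [ 579.6 -149.8  124. ]]
[[ 541.7 -112.3   50. ]
 [ 608.8 -120.2   50. ]
 [ 526.2 -240.    50. ]
 [ 597.8 -246.    50. ]]
85.1426583226589
```

>>> servo_tool(
  plan=[
    [[0,-0.05,0.03,-0.8,0,0,0],[0,0,0,-0.8,0,0,0],[0,0,0,-0.8,0,0,0],[0,0,0,-0.6,0,0,0],[0,0,0,-0.27,0,0,0]],
  ],
)

```text
t: 2.07
ee_pos: [568.8, -149.4, 168.7]
orientation: [-2.314, -2.118, 0.005]
ft_force: [0.9, 1.1, 0.1]
width: 44.1
grasp_force: 0.0
```

>>> servo_tool(
  plan=[
    [[1,0,0,0,0,0,0],[1,0,0,0,0,0,0],[1,0,0,0,0,0,0],[1,0,0,0,0,0,0],[1,0,0,0,0,0,0]],
  ],
)

```text
t: 2.48
ee_pos: [572.6, -148.8, 173.5]
orientation: [2.313, 2.123, 0.002]
ft_force: [0.6, -0.7, 2.6]
width: 15.9
grasp_force: 30.0
```

>>> servo_tool(
  plan=[
    [[1,0,0,0,0,0,0],[1,0,0,0,0,0,0]],
  ],
)

```text
t: 2.65
ee_pos: [572.7, -148.8, 173.4]
orientation: [2.312, 2.123, 0.002]
ft_force: [0.3, -0.6, 6.6]
width: 16.0
grasp_force: 30.0
```

>>> servo_tool(
  plan=[
    [[1,0,0,0.3,0,0,0],[1,0,0,0.6,0,0,0],[1,0,0,0.8,0,0,0],[1,0,0,0.8,0,0,0],[1,0,0,0.8,0,0,0]],
  ],
)

```text
t: 3.07
ee_pos: [571.2, -148.2, 305.8]
orientation: [-2.314, -2.124, 0.001]
ft_force: [1.1, -0.1, -1.7]
width: 15.4
grasp_force: 30.0
```

>>> servo_tool(
  plan=[
    [[1,0,0,0,0,0,0],[1,0,0,0,0,0,0]],
  ],
)

```text
t: 3.23
ee_pos: [572.4, -148.5, 306.6]
orientation: [2.311, 2.122, 0.004]
ft_force: [0.1, -1.3, -1.7]
width: 15.4
grasp_force: 30.0
```

```bash
python3 - <<'E'
from h import *
o=readout.get_obs();im=vision.get_image('wrist')
print(o['ee_pos'],o['ft_force'],o['moment'],o['width'])
a=im[60:400,120:520];cv2.imwrite('pics/w2.png',cv2.resize(a,None,fx=1.75,fy=1.75)[:,:,::-1])
E
```

```text
[ 572.40479481 -148.54017022  306.55819837] [ 0.09556912 -1.27635894 -1.72203781] [-0.05471117 -0.07926257 -0.01145349] 15.374121044048549
```

View pics/w2.png

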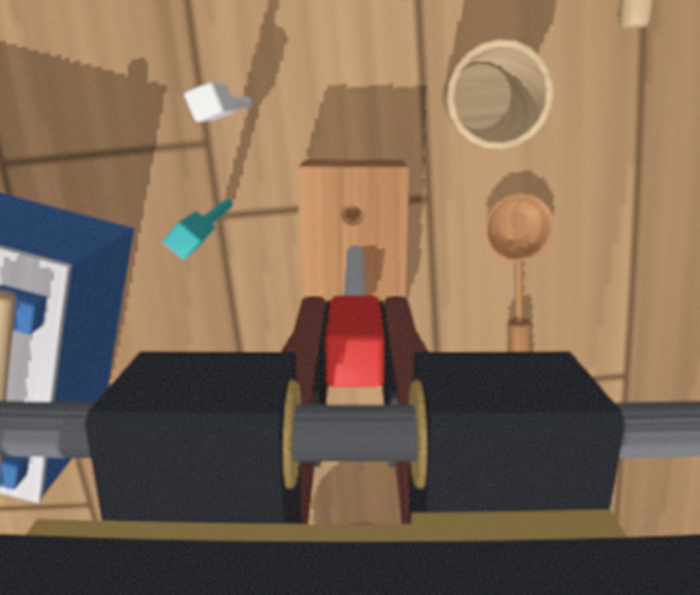

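The pin is gripped, with its tip at about (323,203) full-frame. The empty hole's mouth is at (321,182).

```bash
python3 - <<'E'
from h import *
np.set_printoptions(precision=1,suppress=True)
C=cam('wrist')
f=lambda u,v:(120+u/1.75,60+v/1.75)
print('tip',cast(C,f(356,248),143),'hole',cast(C,f(352,214),50), 'block', cast(C,[f(299,166),f(408,166)],50))
E
```

```text
tip [[ 572.7 -143.7  143. ]] hole [[ 570.3 -145.9   50. ]] block [[ 539.9 -112.5   50. ]
 [ 607.9 -118.4   50. ]]
```

>>> servo_tool(
  plan=[
    [[1,-0.18,0.88,-0.1,0,0,-0.4],[1,-0.18,0.88,-0.1,0,0,-0.4],[1,-0.18,0.88,-0.1,0,0,-0.4],[1,-0.18,0.88,-0.12,0,0,-0.4],[1,-0.17,0.87,-0.12,0,0,-0.4]],
  ],
)

```text
t: 3.7
ee_pos: [534.3, 28.5, 280.3]
orientation: [-2.491, -1.911, 0.005]
ft_force: [0.3, 1.0, -0.5]
width: 15.7
grasp_force: 30.0
```

>>> servo_tool(
  plan=[
    [[1,0,0,0,0,0,0],[1,0,0,0,0,0,0],[1,0,0,0,0,0,0]],
  ],
)

```text
t: 3.95
ee_pos: [535.7, 27.1, 281.2]
orientation: [-2.488, -1.916, 0.003]
ft_force: [0.2, -1.3, -0.4]
width: 16.1
grasp_force: 30.0
```

```bash
python3 - <<'E'
from h import *
o=readout.get_obs();im=vision.get_image('wrist');cv2.imwrite('pics/w3raw.png',im[:,:,::-1])
print(o['ee_pos'],o['orientation'],o['ft_force'],o['moment'],o['width'])
a=cv2.resize(im[:260,180:460],None,fx=1.3,fy=1.3);b=cv2.resize(im[80:160,270:370],None,fx=4,fy=4,interpolation=0)
p=np.zeros((340,770,3),np.uint8);p[:338,:364]=a;p[:320,367:767]=b
cv2.imwrite('pics/w3.png',p[:,:,::-1])
E
```

```text
[535.68656131  27.06727344 281.21373153] [-2.48847328 -1.91587032  0.0031071 ] [ 0.2400892  -1.27119095 -0.43728807] [-0.06365334 -0.12144768 -0.03620548] 16.143375400137636
```

View pics/w3.png

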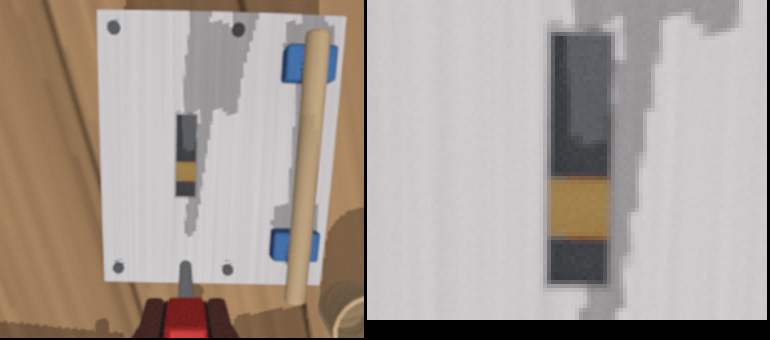

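The wrist view shows the slot's opening at u 315–331, v 88–151. Inside it the golden catch pad fills v 124–140, around (323,132), which is the gap. The pin tip is below, at about (323,205).

```bash
python3 - <<'E'
from h import *
np.set_printoptions(precision=1,suppress=True)
C=cam('wrist');o=readout.get_obs()
sl=cast(C,[(315.3,88),(331.5,88),(314.8,151),(330.3,151)],100);print(sl,sl.mean(0),np.linalg.norm(sl[0]-sl[1]),np.linalg.norm(sl[0]-sl[2]))
d=sl[:2].mean(0)-sl[2:].mean(0);print('yaw',np.degrees(np.arctan2(d[1],d[0])))
g=cast(C,[(323,124.5),(323,139.75)],70);print('gap@70',g,g.mean(0),np.linalg.norm(g[0]-g[1]));print(cast(C,(323,132.2),62))
# tip
im=cv2.imread('pics/w3raw.png')
print('tip',cast(C,[(180+185/1.3,262/1.3)],118))
R=cv2.Rodrigues(o['orientation'])[0];print('toolx',np.degrees(np.arctan2(R[1,0],R[0,0])),R[:,2])
E
```

```text
[[554.6 120.3 100. ]
 [567.4 116.9 100. ]
 [540.7  70.9 100. ]
 [553.5  67.5 100. ]] [554.1  93.9 100. ] 13.23880469323169 51.30418311780741
yaw 74.32670358776981
gap@70 [[553.1  90.   70. ]
 [549.5  76.5  70. ]] [551.3  83.3  70. ] 14.059780435860029
[[551.2  82.9  62. ]]
tip [[536.7  30.7 118. ]]
toolx 75.11162817932495 [-0. -0. -1.]
```

>>> servo_tool(
  plan=[
    [[1,0.13,0.47,0,0,0,0],[1,0.13,0.47,0,0,0,0],[1,0.12,0.45,-0.1,0,0,0],[1,0,0,-0.1,0,0,0],[1,0,0,0,0,0,0]],
  ],
)

```text
t: 4.42
ee_pos: [551.2, 81.9, 273.2]
orientation: [-2.49, -1.915, 0.003]
ft_force: [0.1, -0.2, -0.4]
width: 16.0
grasp_force: 30.0
```

>>> servo_tool(
  plan=[
    [[1,0,0,0,0,0,0],[1,0,0,0,0,0,0]],
  ],
)

```text
t: 4.58
ee_pos: [551.2, 81.4, 274.1]
orientation: [-2.492, -1.913, 0.001]
ft_force: [0.5, -0.5, -0.7]
width: 15.8
grasp_force: 30.0
```

```bash
python3 - <<'E'
from h import *
o=readout.get_obs();im=vision.get_image('wrist');cv2.imwrite('pics/w4raw.png',im[:,:,::-1])
print(o['ee_pos'],o['ft_force'],o['moment'],o['width'])
cv2.imwrite('pics/w4.png',cv2.resize(im[120:260,250:400],None,fx=4,fy=4,interpolation=0)[:,:,::-1])
E
```

```text
[551.19779419  81.41930166 274.12471287] [ 0.49332902 -0.50773131 -0.67965586] [-0.10746758 -0.07739643  0.01926292] 15.772859655752299
```

View pics/w4.png

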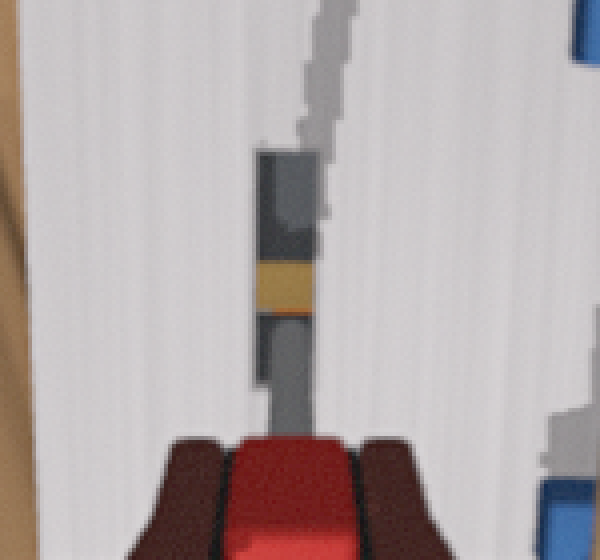

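The tip shows at about (322.8,200). The slot's opening at that row spans u 314–328, so the pin is slightly right of the centre line. The gold pad is ahead of it.

```bash
python3 - <<'E'
from h import *
np.set_printoptions(precision=2,suppress=True)
C=cam('wrist');f=lambda u,v:(250+u/4,120+v/4)
t=cast(C,f(291,320),110.7)[0]
sl=cast(C,[f(256,150),f(320,150),f(255,384)],100);g=cast(C,[f(285,260),f(285,314)],70)
cl=(sl[0]+sl[1])/2
yd=(sl[0]-sl[2]);yd/=np.linalg.norm(yd);xd=np.array([yd[1],-yd[0],0])
print('tip',t,'slot',sl,'gap',g,g.mean(0),np.linalg.norm(g[0]-g[1]),'yaw',np.degrees(np.arctan2(yd[1],yd[0])))
for n,p in(('slotc',cl),('gapc',g.mean(0)),('tiprim',t)):print(n,(p-cl)@xd,(p-cl)@yd)
E
```

```text
tip [552.79  86.9  110.7 ] slot [[554.5  121.58 100.  ]
 [567.43 118.12 100.  ]
 [540.68  72.17 100.  ]] gap [[552.51  91.23  70.  ]
 [549.05  78.36  70.  ]] [550.78  84.79  70.  ] 13.323279101172751 yaw 74.37342187583175
slotc 0.0 0.0
gapc -0.358504300219238 -36.50517313756991
tiprim 1.007369556110422 -33.93800261919244
```

>>> servo_tool(
  plan=[
    [[1,-0.023,0.03,-0.1,0,0,0],[1,0,0,-0.1,0,0,0],[1,0,0,0,0,0,0],[1,0,0,0,0,0,0]],
  ],
)

```text
t: 4.97
ee_pos: [550.2, 83.7, 265.9]
orientation: [-2.49, -1.914, 0.001]
ft_force: [-0.0, 0.1, -0.4]
width: 15.8
grasp_force: 30.0
```

>>> servo_tool(
  plan=[
    [[1,0,0,-0.05,0,0,0],[1,0,0,-0.03,0,0,0],[1,0,0,0,0,0,0]],
  ],
)

```text
t: 5.22
ee_pos: [550.4, 83.9, 262.8]
orientation: [-2.49, -1.915, 0.0]
ft_force: [-0.2, 0.2, -0.6]
width: 15.7
grasp_force: 30.0
```

>>> servo_tool(
  plan=[
    [[1,-0.005,-0.018,-0.05,0,0,0],[1,0,0,0,0,0,0],[1,0,0,0,0,0,0]],
  ],
)

```text
t: 5.47
ee_pos: [550.2, 83.1, 261.0]
orientation: [-2.491, -1.915, 0.0]
ft_force: [-0.8, -0.1, -0.9]
width: 16.0
grasp_force: 30.0
```

>>> servo_tool(
  plan=[
    [[1,0,0,-0.08,0,0,0],[1,0,0,0,0,0,0],[1,0,0,0,0,0,0]],
  ],
)

```text
t: 5.72
ee_pos: [550.1, 83.2, 257.7]
orientation: [-2.49, -1.915, 0.001]
ft_force: [-0.2, -0.2, -1.1]
width: 15.8
grasp_force: 30.0
```

>>> servo_tool(
  plan=[
    [[1,0,0,-0.14,0,0,0],[1,0,0,-0.14,0,0,0],[1,0,0,-0.14,0,0,0],[1,0,0,0,0,0,0],[1,0,0,0,0,0,0]],
  ],
)

```text
t: 6.13
ee_pos: [549.9, 83.1, 240.4]
orientation: [-2.49, -1.914, 0.002]
ft_force: [-0.6, 0.3, -0.6]
width: 16.0
grasp_force: 30.0
```

>>> servo_tool(
  plan=[
    [[1,0,0,-0.05,0,0,0],[1,0,0,-0.03,0,0,0],[1,0,0,0,0,0,0]],
  ],
)

```text
t: 6.38
ee_pos: [550.2, 83.2, 237.7]
orientation: [-2.49, -1.915, 0.0]
ft_force: [0.1, -0.4, -0.5]
width: 15.7
grasp_force: 30.0
```

>>> servo_tool(
  plan=[
    [[1,0,0,-0.05,0,0,0],[1,0,0,0,0,0,0]],
  ],
)

```text
t: 6.55
ee_pos: [550.2, 83.2, 235.7]
orientation: [-2.491, -1.915, 0.0]
ft_force: [0.3, 0.1, -0.4]
width: 16.0
grasp_force: 30.0
```

>>> servo_tool(
  plan=[
    [[1,0,0,-0.05,0,0,0],[1,0,0,0,0,0,0]],
  ],
)

```text
t: 6.72
ee_pos: [550.1, 83.2, 233.6]
orientation: [-2.49, -1.915, 0.0]
ft_force: [0.0, 1.0, -1.1]
width: 16.1
grasp_force: 30.0
```

>>> servo_tool(
  plan=[
    [[1,0,0,-0.03,0,0,0],[1,0,0,0,0,0,0]],
  ],
)

```text
t: 6.88
ee_pos: [550.2, 83.2, 232.5]
orientation: [-2.49, -1.915, 0.0]
ft_force: [-0.1, -0.5, -0.6]
width: 15.7
grasp_force: 30.0
```

Tip at about 69 mm with no force, so it may be in the gap. I keep stepping down gently.

>>> servo_tool(
  plan=[
    [[1,0,0,-0.03,0,0,0],[1,0,0,0,0,0,0]],
  ],
)

```text
t: 7.05
ee_pos: [550.2, 83.2, 231.3]
orientation: [-2.491, -1.915, 0.0]
ft_force: [0.8, 0.6, -1.4]
width: 15.9
grasp_force: 30.0
```

>>> servo_tool(
  plan=[
    [[1,0,0,-0.04,0,0,0],[1,0,0,0,0,0,0]],
  ],
)

```text
t: 7.22
ee_pos: [550.2, 83.2, 229.6]
orientation: [-2.49, -1.915, 0.0]
ft_force: [-0.1, 0.1, -1.3]
width: 15.9
grasp_force: 30.0
```

>>> servo_tool(
  plan=[
    [[1,0,0,-0.04,0,0,0],[1,0,0,0,0,0,0]],
  ],
)

```text
t: 7.38
ee_pos: [550.1, 83.2, 228.0]
orientation: [-2.49, -1.915, 0.001]
ft_force: [0.1, -0.2, -0.2]
width: 15.7
grasp_force: 30.0
```

Tip at about 64.6 mm, in the gap. The pad should be near 62 mm.

>>> servo_tool(
  plan=[
    [[1,0,0,-0.04,0,0,0],[1,0,0,0,0,0,0]],
  ],
)

```text
t: 7.55
ee_pos: [550.1, 83.2, 226.4]
orientation: [-2.49, -1.915, 0.0]
ft_force: [-0.3, 0.3, -0.8]
width: 15.5
grasp_force: 30.0
```

>>> servo_tool(
  plan=[
    [[1,0,0,-0.04,0,0,0],[1,0,0,0,0,0,0]],
  ],
)

```text
t: 7.72
ee_pos: [550.4, 83.2, 225.1]
orientation: [2.491, 1.915, 0.0]
ft_force: [-0.3, -0.2, 0.1]
width: 15.8
grasp_force: 30.0
```

>>> servo_tool(
  plan=[
    [[1,0,0,-0.03,0,0,0],[1,0,0,0,0,0,0]],
  ],
)

```text
t: 7.88
ee_pos: [550.4, 83.2, 224.1]
orientation: [2.49, 1.915, 0.001]
ft_force: [-0.3, 0.4, 4.8]
width: 16.0
grasp_force: 30.0
```

>>> servo_tool(
  plan=[
    [[1,0,0,-0.03,0,0,0],[1,0,0,0,0,0,0]],
  ],
)

```text
t: 8.05
ee_pos: [550.4, 83.2, 222.8]
orientation: [2.49, 1.915, 0.001]
ft_force: [-1.7, -0.1, 5.7]
width: 15.8
grasp_force: 30.0
```

>>> servo_tool(
  plan=[
    [[1,0,0,-0.03,0,0,0],[1,0,0,0,0,0,0]],
  ],
)

```text
t: 8.22
ee_pos: [550.4, 83.2, 221.6]
orientation: [2.49, 1.915, 0.001]
ft_force: [-0.5, -0.8, 5.3]
width: 15.6
grasp_force: 30.0
```

>>> servo_tool(
  plan=[
    [[1,0,0,-0.03,0,0,0],[1,0,0,0,0,0,0]],
  ],
)

```text
t: 8.38
ee_pos: [550.4, 83.2, 220.4]
orientation: [2.49, 1.915, 0.001]
ft_force: [-0.6, 0.1, 5.4]
width: 16.2
grasp_force: 30.0
```

>>> servo_tool(
  plan=[
    [[1,0,0,-0.03,0,0,0],[1,0,0,0,0,0,0]],
  ],
)

```text
t: 8.55
ee_pos: [550.4, 83.2, 219.2]
orientation: [2.49, 1.915, 0.001]
ft_force: [0.3, 0.4, 4.9]
width: 15.8
grasp_force: 30.0
```

>>> servo_tool(
  plan=[
    [[1,0,0,-0.03,0,0,0],[1,0,0,0,0,0,0]],
  ],
)

```text
t: 8.72
ee_pos: [550.4, 83.2, 218.0]
orientation: [2.49, 1.915, 0.001]
ft_force: [0.3, 0.2, 5.7]
width: 15.8
grasp_force: 30.0
```

```bash
python3 - <<'E'
from h import *
def org(im,roi):
    x0,y0,x1,y1=roi
    h=cv2.cvtColor(im,cv2.COLOR_RGB2HSV)[y0:y1,x0:x1];m=cv2.inRange(h,np.array((4,170,130)),np.array((14,255,255)));return int((m>0).sum())
for n,r in(('top',(230,190,340,250)),):
    im=vision.get_image(n);cv2.imwrite('pics/top1.png',im[:,:,::-1])
    print(org(im,r),org(cv2.imread('pics/top0.png')[:,:,::-1],r))
print(readout.get_obs()['ft_force'])
E
```

```text
8 30
[-1.60774847 -0.34014943  4.60504844]
```

>>> servo_tool(
  plan=[
    [[1,0,0,-0.03,0,0,0],[1,0,0,0,0,0,0]],
  ],
)

```text
t: 8.93
ee_pos: [550.4, 83.2, 216.8]
orientation: [2.49, 1.915, 0.001]
ft_force: [-1.2, -1.0, 5.7]
width: 15.9
grasp_force: 30.0
```

>>> servo_tool(
  plan=[
    [[1,0,0,-0.03,0,0,0],[1,0,0,0,0,0,0]],
  ],
)

```text
t: 9.1
ee_pos: [550.5, 83.2, 215.7]
orientation: [2.49, 1.915, 0.001]
ft_force: [-0.7, -0.2, 6.6]
width: 16.0
grasp_force: 30.0
```

```bash
python3 - <<'E'
from h import *
t=vision.get_image('top');w=vision.get_image('wrist')
a=cv2.resize(t[150:250,240:360],None,fx=3,fy=3);t0=cv2.imread('pics/top0.png')[:,:,::-1]
a0=cv2.resize(t0[150:250,240:360],None,fx=3,fy=3)
b=cv2.resize(w[140:300,220:420],None,fx=2,fy=2)
w2=cv2.imread('pics/w4raw.png')[:,:,::-1];b0=cv2.resize(w2[140:300,220:420],None,fx=2,fy=2)
o=np.zeros((600,760,3),np.uint8);o[:300,:360]=a0;o[300:600,:360]=a;o[:300,360:]=b0[:300];o[300:,360:]=b[:300]
cv2.imwrite('pics/c5.png',o[:,:,::-1])
print(readout.get_obs()['ft_force'])
E
```

```text
[ 0.22415839 -0.30008903  6.75028711]
```

View pics/c5.png

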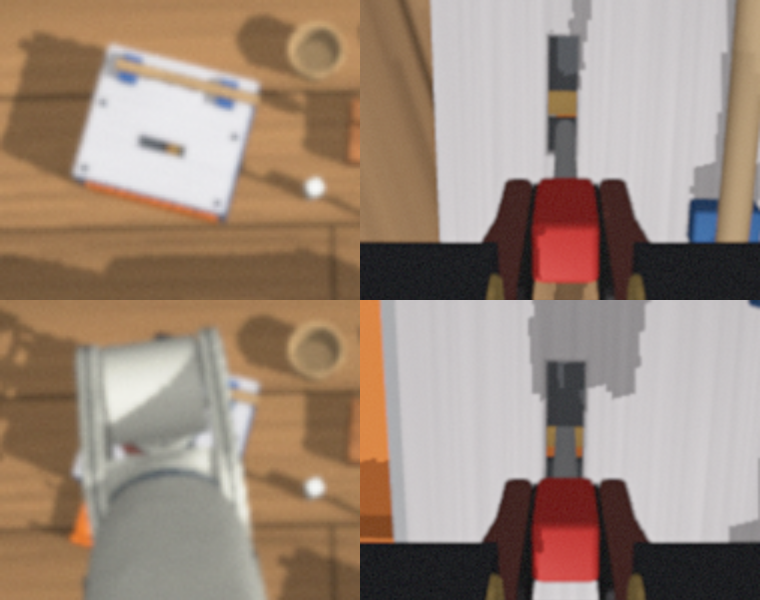

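The tray is out. Its orange shows in front of the jig at lower left in both the top and wrist views, and the handle sits unslipped in the grip. I retract the pin.

>>> servo_tool(
  plan=[
    [[1,0,0,0.2,0,0,0],[1,0,0,0.5,0,0,0],[1,0,0,0.6,0,0,0],[1,0,0,0.6,0,0,0],[1,0,0,0.4,0,0,0]],
  ],
)

```text
t: 9.62
ee_pos: [550.5, 83.2, 309.4]
orientation: [2.49, 1.915, 0.002]
ft_force: [-0.1, 0.5, -0.4]
width: 16.1
grasp_force: 30.0
```

>>> servo_tool(
  plan=[
    [[1,0.09,-0.97,0,0,0,0.34],[1,0.09,-0.97,0,0,0,0.34],[1,0.09,-0.97,0,0,0,0.34],[1,0.09,-0.97,0,0,0,0.34],[1,0.09,-0.97,0,0,0,0.34]],
  ],
)

```text
t: 10.03
ee_pos: [567.8, -112.4, 307.5]
orientation: [-2.339, -2.096, 0.0]
ft_force: [1.6, 0.8, -0.7]
width: 15.8
grasp_force: 30.0
```

>>> servo_tool(
  plan=[
    [[1,0.1,-0.95,0,0,0,0.3],[1,0,0,0,0,0,0],[1,0,0,0,0,0,0],[1,0,0,0,0,0,0]],
  ],
)

```text
t: 10.37
ee_pos: [571.8, -148.6, 307.1]
orientation: [-2.314, -2.122, 0.001]
ft_force: [-0.9, 0.7, -0.5]
width: 15.5
grasp_force: 30.0
```

```bash
python3 - <<'E'
from h import *
o=readout.get_obs();w=vision.get_image('wrist');t=vision.get_image('top');cv2.imwrite('pics/w6raw.png',w[:,:,::-1]);cv2.imwrite('pics/top6.png',t[:,:,::-1])
print(o['ee_pos'],o['orientation'],o['ft_force'],o['width'])
a=cv2.resize(t[150:250,240:400],None,fx=2.2,fy=2.2);b=cv2.resize(w[140:260,270:370],None,fx=4,fy=4,interpolation=0)
p=np.zeros((490,760,3),np.uint8);p[:220,:352]=a;p[:480,355:755]=b;cv2.imwrite('pics/c6.png',p[:,:,::-1])
E
```

```text
[ 571.7732192  -148.59581104  307.10301207] [-2.31449679e+00 -2.12243807e+00  6.45185855e-04] [-0.87512506  0.71126905 -0.50425406] 15.480124301902634
```

View pics/c6.png

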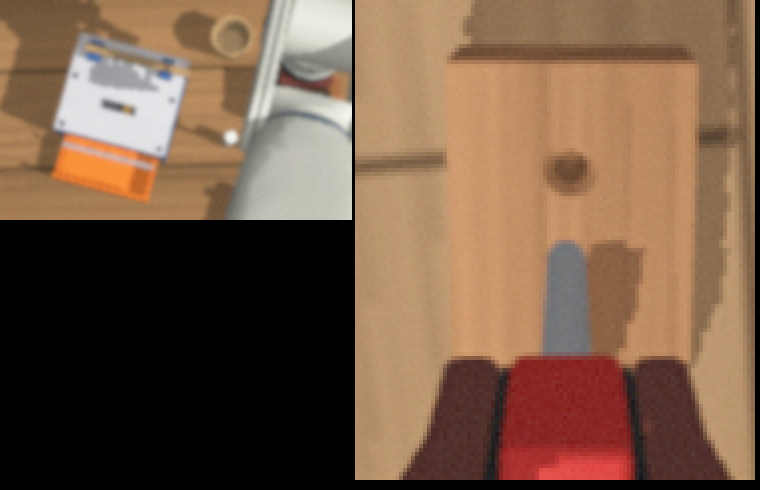

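The top view shows the orange tray fully out. The wrist view shows the hole at (323.5,183) and the pin tip at (323,200).

```bash
python3 - <<'E'
from h import *
np.set_printoptions(precision=1,suppress=True)
C=cam('wrist');f=lambda u,v:(270+(u-355)/4,140+v/4)
print('tiprim',cast(C,f(567,241),143.7),'hole',cast(C,f(569,172),50),'handle/edges',cast(C,[f(449,60),f(697,60)],50))
E
```

```text
tiprim [[ 572.6 -142.1  143.7]] hole [[ 572.9 -146.7   50. ]] handle/edges [[ 542.4 -112.4   50. ]
 [ 610.7 -118.2   50. ]]
```

>>> servo_tool(
  plan=[
    [[1,0.01,0,-0.5,0,0,0],[1,0,0,-0.6,0,0,0],[1,0,0,-0.6,0,0,0],[1,0,0,-0.4,0,0,0],[1,0,0,-0.1,0,0,0]],
  ],
)

```text
t: 10.88
ee_pos: [571.2, -146.8, 216.7]
orientation: [-2.309, -2.124, 0.004]
ft_force: [-1.2, 0.1, 0.1]
width: 15.3
grasp_force: 30.0
```

>>> servo_tool(
  plan=[
    [[1,0,0,0,0,0,0],[1,0,0,0,0,0,0]],
  ],
)

```text
t: 11.05
ee_pos: [573.1, -148.1, 220.2]
orientation: [2.313, 2.126, 0.001]
ft_force: [0.1, 0.3, -0.9]
width: 15.5
grasp_force: 30.0
```

>>> servo_tool(
  plan=[
    [[1,0,0,-0.05,0,0,0],[1,0,0,-0.05,0,0,0],[1,0,0,0,0,0,0]],
  ],
)

```text
t: 11.3
ee_pos: [572.9, -148.8, 216.1]
orientation: [2.313, 2.124, 0.001]
ft_force: [0.5, -0.0, -0.5]
width: 15.7
grasp_force: 30.0
```

>>> servo_tool(
  plan=[
    [[1,0,0,-0.05,0,0,0],[1,0,0,-0.05,0,0,0],[1,0,0,0,0,0,0]],
  ],
)

```text
t: 11.55
ee_pos: [572.5, -148.8, 211.2]
orientation: [-2.314, -2.124, 0.0]
ft_force: [0.4, 0.3, 0.0]
width: 15.9
grasp_force: 30.0
```

>>> servo_tool(
  plan=[
    [[1,0,0,-0.04,0,0,0],[1,0,0,-0.04,0,0,0],[1,0,0,0,0,0,0]],
  ],
)

```text
t: 11.8
ee_pos: [572.5, -148.8, 207.9]
orientation: [-2.314, -2.124, 0.0]
ft_force: [0.1, -0.1, -1.0]
width: 15.8
grasp_force: 30.0
```

>>> servo_tool(
  plan=[
    [[1,0,0,-0.1,0,0,0],[1,0,0,-0.1,0,0,0],[1,0,0,0,0,0,0]],
  ],
)

```text
t: 12.05
ee_pos: [572.2, -148.7, 199.3]
orientation: [-2.313, -2.124, 0.001]
ft_force: [-0.1, -0.6, 0.1]
width: 16.1
grasp_force: 30.0
```

>>> servo_tool(
  plan=[
    [[1,0,0,-0.15,0,0,0],[1,0,0,-0.15,0,0,0],[1,0,0,0,0,0,0]],
  ],
)

```text
t: 12.3
ee_pos: [572.1, -148.6, 186.9]
orientation: [-2.313, -2.124, 0.001]
ft_force: [1.3, -0.1, -0.9]
width: 15.8
grasp_force: 30.0
```

Sliding in freely. About 13.5 mm is left to 173.4.

>>> servo_tool(
  plan=[
    [[1,0,0,-0.12,0,0,0],[1,0,0,-0.12,0,0,0],[1,0,0,0,0,0,0]],
  ],
)

```text
t: 12.55
ee_pos: [572.1, -148.7, 177.6]
orientation: [-2.313, -2.124, 0.001]
ft_force: [0.1, -0.5, -1.4]
width: 16.0
grasp_force: 30.0
```

>>> servo_tool(
  plan=[
    [[1,0,0,-0.05,0,0,0],[1,0,0,0,0,0,0],[1,0,0,0,0,0,0]],
  ],
)

```text
t: 12.8
ee_pos: [572.7, -148.8, 176.7]
orientation: [-2.314, -2.125, 0.0]
ft_force: [-0.2, 0.0, -0.2]
width: 15.9
grasp_force: 30.0
```

>>> servo_tool(
  plan=[
    [[1,0,0,-0.04,0,0,0],[1,0,0,0,0,0,0]],
  ],
)

```text
t: 12.97
ee_pos: [572.7, -148.8, 175.1]
orientation: [2.314, 2.125, 0.0]
ft_force: [0.3, 0.2, 0.5]
width: 15.9
grasp_force: 30.0
```

>>> servo_tool(
  plan=[
    [[1,0,0,-0.03,0,0,0],[1,0,0,0,0,0,0]],
  ],
)

```text
t: 13.13
ee_pos: [572.6, -148.8, 173.8]
orientation: [-2.314, -2.125, 0.0]
ft_force: [-0.7, -0.1, -1.7]
width: 15.5
grasp_force: 30.0
```

>>> servo_tool(
  plan=[
    [[1,0,0,-0.02,0,0,0],[1,0,0,0,0,0,0]],
  ],
)

```text
t: 13.3
ee_pos: [572.7, -148.8, 173.5]
orientation: [2.314, 2.125, 0.0]
ft_force: [-0.9, -0.1, 3.3]
width: 15.7
grasp_force: 30.0
```

The pin has reached the floor at the recorded height with a light contact. I release and lift.

>>> servo_tool(
  plan=[
    [[0,0,0,0,0,0,0],[0,0,0,0,0,0,0],[0,0,0,0,0,0,0],[0,0,0,0,0,0,0],[0,0,0,0,0,0,0]],
  ],
)

```text
t: 13.72
ee_pos: [572.6, -148.8, 173.0]
orientation: [-2.314, -2.125, 0.0]
ft_force: [0.1, 0.1, 0.2]
width: 42.7
grasp_force: 0.0
```

>>> servo_tool(
  plan=[
    [[0,0,0,0.3,0,0,0],[0,0,0,0.8,0,0,0],[0,0,0,0.9,0,0,0],[0,0,0,0.9,0,0,0],[0,0,0,0.3,0,0,0]],
  ],
)

```text
t: 14.13
ee_pos: [574.5, -149.3, 307.3]
orientation: [2.309, 2.12, 0.007]
ft_force: [1.2, 0.2, 0.4]
width: 43.9
grasp_force: 0.0
```

>>> servo_tool(
  plan=[
    [[0,0,0,0,0,0,0],[0,0,0,0,0,0,0],[0,0,0,0,0,0,0]],
  ],
)

```text
t: 14.38
ee_pos: [571.7, -148.6, 299.6]
orientation: [-2.313, -2.123, 0.002]
ft_force: [0.2, 0.7, -0.4]
width: 43.7
grasp_force: 0.0
```

```bash
python3 - <<'E'
from h import *
np.set_printoptions(precision=1,suppress=True)
w=vision.get_image('wrist');s=vision.get_image('scene')
c=w.astype(int);m=((c[...,0]>90)&(c[...,0]>2.5*c[...,1])&(c[...,0]>2.5*c[...,2])).astype(np.uint8)
n,l,st,ce=cv2.connectedComponentsWithStats(m);print(readout.get_obs()['ee_pos'],[ (st[i],ce[i]) for i in range(1,n) if st[i,4]>30])
x0,y0=260,150;c=s[150:210,260:310].astype(int);k=(c[...,0]>96)&(c[...,0]>2.6*c[...,1])&(c[...,0]>2.6*c[...,2]);v,u=np.nonzero(k)
if len(u):print('scene red',len(u),u.mean()+x0,v.mean()+y0,u.min()+x0,u.max()+x0,v.min()+y0,v.max()+y0)
a=cv2.resize(s[130:330,200:420],None,fx=1.8,fy=1.8);b=cv2.resize(w[80:300,220:420],None,fx=1.8,fy=1.8)
p=np.zeros((400,760,3),np.uint8);p[:360,:396]=a;p[:396,400:760]=b;cv2.imwrite('pics/c7.png',p[:,:,::-1])
E
```

```text
[ 571.7 -148.6  299. ] [(array([319, 185,  18,  24, 379], dtype=int32), array([327.7, 197.2]))]
scene red 65 283.7230769230769 177.13846153846154 280 287 172 183
```

View pics/c7.png

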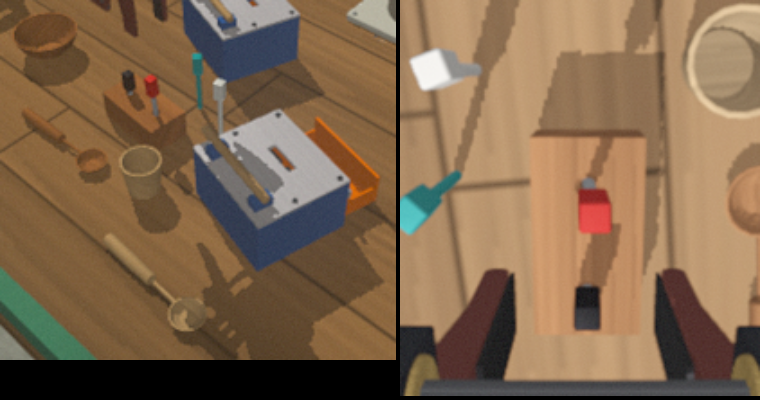

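The scene view shows the tray out and the red pin in its hole at the original height, rows 172–183 against 171–183 before. The gripper is clear and the bystanders haven't moved.

```bash
python3 -c "
from workcell import close_job
print(close_job())"
```

```text
the job is handed in; nothing more can be done
None
```

The job is handed in: the tray is out, the red pin is back at full depth in its hole (leaning slightly with the hole's play), nothing else was moved, and it took about 14.5 s with contact forces of about 7 N at most.

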